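# Roll the snap-in trim strip flush

## Task

The black three-piece trim strip is lying in the rail of the assembly jig but still stands proud. Take the wooden-handled hand roller (the tool with the two wheels, not the flat rubbing block), set it on one end section of the strip and roll it firmly along to the other end in one pass, without lifting it on the way, until all three sections sit flush; do not press the strip or the jig with the fingers. Then stand the roller upright on its wheels on the worktop, clear of the jig, let go of it, and leave the rubbing block alone.

Things in the scene. Friction and masses are not known exactly. Their poses are not given: they have to be found in the camera images.
- roller: Hand roller, loose, 0.38 kg, 70x40x92 mm: two black wheels in tandem (32 mm diameter, 32 wide, axles 36 mm apart) under a steel yoke, wooden handle upright. Origin: under the middle, level with the wheels' lowest points; z up; rolls along its x, either way. Handle: 36 mm (x) by 24 mm (y), 40 to 92 mm above the origin; grip it across the 24 mm, 72 mm up.
- rub_block: Look-alike, not to be used: wooden rubbing block 72x42x92 mm with the same handle but a flat felt foot and no wheels, loose, beside the roller. Origin: centre of its underside.
- jig: Fixed jig: dark steel base 100x186x10 mm, aluminium rail 44 mm wide along its y, grey panel (top 16 mm up) on its +x side. Origin: worktop height, under the rail's middle; base spans x -34..66, y -93..93 mm. Rail top 24 mm up; the black strip lies in its slot at x = 0. The rail stops the wheels when the strip is flush: the roller's origin is then 24 mm up.
- strip_1 (a joint): End section of the strip, rigid, 48 mm long (y), 18 wide, centre at y = +49 mm of the jig. Value: how far pressed down, m: 0 to 0.0005 at the start (top 28 mm above the worktop), 0.0035 seated (24.5 mm). About 5 N moves it, it stays where left. Both wheels fit on one section; rolled on with 10 to 15 N down they press the next section down.
- strip_2 (a joint): Middle section, centre at the jig's y = 0; otherwise like strip_1.
- strip_3 (a joint): End section, centre at y = -49 mm of the jig; otherwise like strip_1.

How it is judged:
By the outcome, as a careful person would: the job done as asked, in the order asked, and still so for the second after the job is handed in, with the robot touching nothing.
It also fails if it takes over 45 s, if anything falls off the work surface, if the arm or the gripper's body presses on something with over 40 N, if the wrist force passes 120 N, or if a joint passes its speed limit or range.

## Robot

A 6-joint arm with a two-finger parallel gripper is mounted at the origin on a cart in front of the work surface, level with it; the furniture and walls round the work are solid. World frame = base frame: x ahead of the robot, y to its left, z up, the work surface at z = 0. Lengths are in m, angles in rad, forces in N, time in s.
With the tool pointing down it reaches from about 0.25 to 0.775 m from the base axis. Payload 4 kg.
Tool frame: the origin (TCP) lies on the centre line of the jaws, within the pads' length; the fingertips stand 25 mm ahead of it and the grasp point (between the pads) lies 6 mm ahead of it; z points along the fingers, y is the line along which they close (so a half turn about z gives the same grasp; the last joint's range is limited). The gripper opens to 94 mm and grips with 3 to 60 N. Pads are 16 mm wide; open, the fingers measure 119 mm over their backs; the gripper's body (75 mm by 177 mm) begins 78 mm behind the grasp point.
Start: joints at [1.135, 0.087, 1.371, -0, 1.684, -0.103], TCP at [0.18, 0.52, 0.231] pointing down, gripper open.
Joint ranges: [-3.1, 3.1], [-0.76, 2.03], [0.27, 2.55], [-1.08, 4.22], [0.17, 2.65], [-2.57, 2.57]. Speed limits (rad/s): [2.79, 2.79, 3.14, 3.14, 3.14, 3.14].

## Interface

Orientations are given as [roll, pitch, yaw] about the fixed x, y, z axes, in that order (R = Rz(yaw) Ry(pitch) Rx(roll)).
In Python, from bench import sensors, optics, ticket gives the robot as it stands.
- The arm moves only by the tool send_rows, never from a script. Its argument "rows" is a list of rows, each a list of 6 numbers: the shift along the world's x, y, z in mm, then the turn, a rotation vector about the world's x, y, z in rad. In form: [[x, y, z, wx, wy, wz], ...]. A call has 1 to 8 rows; each row shifts and turns the commanded pose from where the row before left it; what a row does not reach is not made up. A row lasts 1/12 s, in which the tool goes at most 41.7 mm and 7.16 degrees, less where a joint would pass 70% of its speed; a pose out of reach is approached as far as the arm can. A call is refused whole if a number of a shift passes 41.7 or a number of a turn 0.125, either way. A call with a gripper value outside its range is refused whole. "grip" is the finger opening in mm, from 0 to 94, set as the call begins (left out, the last holds). The fingers move at their own pace and stop on an object; the grip force is fixed at half the most. Time passes only in rows, so rows that do not move let the fingers close. It gives the time, the measured TCP pose, the force, the opening and the grip force at its end, in the units of the state.
- sensors.get_obs(): the state, without advancing time (a new reading comes with each control period).
- optics.snapshot(name): name is "scene" or "top" or "wrist"; returns the picture (480x640x3 uint8, red, green, blue); there is no depth.
- optics.camera_model(name): a dict with "vertical_fov" (degrees; the focal length in pixels is half the picture's height over the tangent of half this angle, whatever the lens; pixels are square), "cx", "cy" (the principal point, pixels), "R" (3x3) and "t" (3): a world point X has camera coordinates R X + t. Camera axes: x right, y down, z forward; pixel columns grow to the right and rows downward; lengths in m; the calibration is good to about 2 mm. A picture is of the moment at which its call begins: read the wrist's pose just before it. camera_model takes no time and is no camera call; for the wrist camera it gives the pose at the moment of the call.
- ticket.close_job(): hands the job in; it is judged then, once.
The state is a dict: "time": time; "joint_positions": joint angles; "qvel": joint speeds; "joint_torque": joint torques, N m; "tool_pos": TCP position; "ee_rot": TCP orientation; "wrist_force": force on the tool from outside, world axes, zero at the start; "wrist_torque": the same for the moment, N m; "width": finger opening in m; "finger_force": force on a finger pad.
Only numpy, scipy, OpenCV 4.12 (cv2) and the standard library are available. Lean on these libraries where they do the work, as an engineer would, in place of code of your own. Each camera call takes 0.05 s, during which the arm holds its last target. There are 200 camera calls.

## Working session

There is one attempt and no reset: what is moved stays moved. The work goes in short steps, Python scripts to look and compute and a tool call to move; the robot and the scene stay as the last step left them, time stands still between calls to the robot, and variables do not carry over. Pictures are saved under pics/ and viewed, at most 10 in all, crops included, and the job is handed in when it is done.

Besides the shell and the picture viewer there is one more tool, called after "Call:" in YAML: its name, and indented under it one key for each argument. send_rows: Moves the arm, as the interface text tells. Its arguments: {"type":"object","properties":{"rows":{"type":"array"},"grip":{"type":"number"}},"required":["rows"]}

```bash
mkdir -p pics; python3 - <<'E'
from bench import sensors, optics
import cv2
for n in("top","scene"):
    cv2.imwrite(f"pics/{n}0.png",optics.snapshot(n)[:,:,::-1])
    m=optics.camera_model(n);print(n,m)
o=sensors.get_obs();print(o["time"],o["tool_pos"],o["ee_rot"],o["wrist_force"],o["width"])
E
```

```text
top {'vertical_fov': 50.45639290496269, 'cx': 319.46339645234093, 'cy': 240.38611029714, 'R': array([[ 2.30899450e-02, -9.99725451e-01,  3.98464634e-03],
       [-9.84394239e-01, -2.34310053e-02, -1.74410348e-01],
       [ 1.74455828e-01,  1.04662446e-04, -9.84664995e-01]]), 't': array([0.20269964, 0.49725762, 0.79495291])}
scene {'vertical_fov': 52.642362447650655, 'cx': 318.9162243718432, 'cy': 232.77780886646875, 'R': array([[ 0.68121747, -0.73197223, -0.01262597],
       [-0.55465799, -0.50478828, -0.66147056],
       [ 0.47780464,  0.4576084 , -0.74986484]]), 't': array([-0.18174246,  0.40702421,  0.55471758])}
0.1 [0.17950493 0.51940735 0.22942181] [-3.13959860e+00 -1.79058435e-04  2.80876415e+00] [ 0.01171064 -0.62730283 -0.02809874] 0.09398853108614234
```

View pics/top0.png

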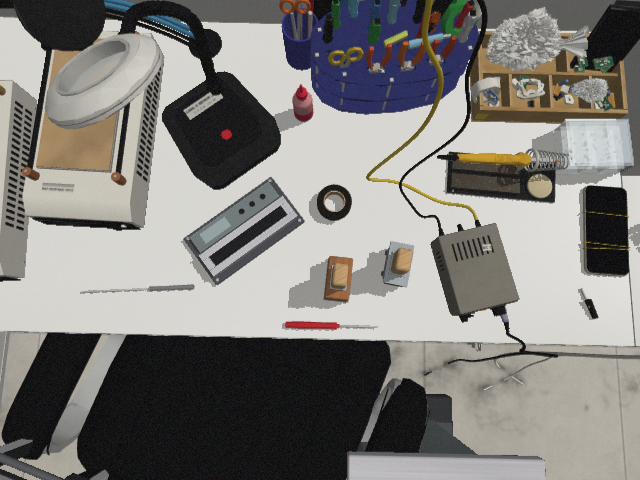

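View pics/scene0.png

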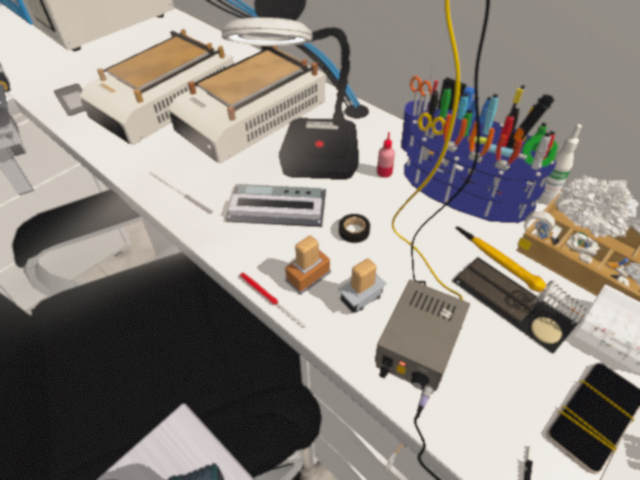

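The jig is at about (245,230) in the top view. The roller, with its steel yoke and wheels, is at about (398,263), and the brown rubbing block is at (339,279). I'll enlarge this area to read pixel positions.

```bash
python3 - <<'E'
import cv2
a=cv2.imread("pics/top0.png")
cv2.imwrite("pics/c1.png",cv2.resize(a[165:300,175:315],None,fx=5.5,fy=4.4*1.0 if 0 else 4.4*1.0,interpolation=3) if 0 else cv2.resize(a[168:292,178:312],None,fx=4.8,fy=4.8,interpolation=3))
cv2.imwrite("pics/c2.png",cv2.resize(a[230:305,320:420],None,fx=8,fy=8,interpolation=3))
E
```

```text
(no output)
```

View pics/c1.png

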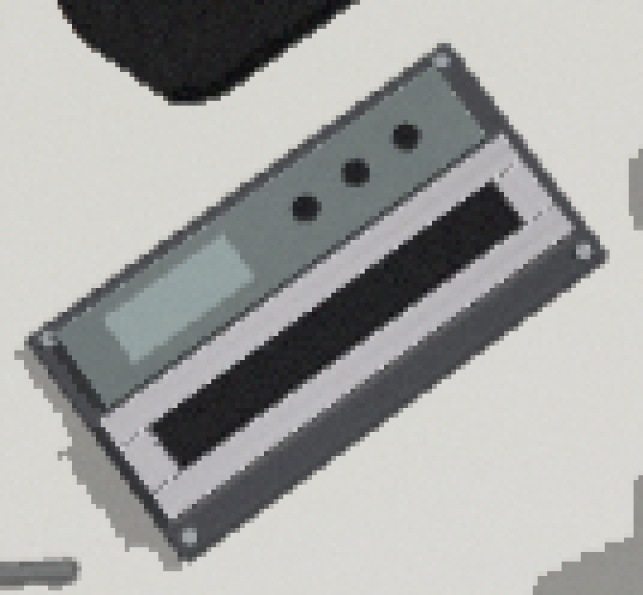

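View pics/c2.png

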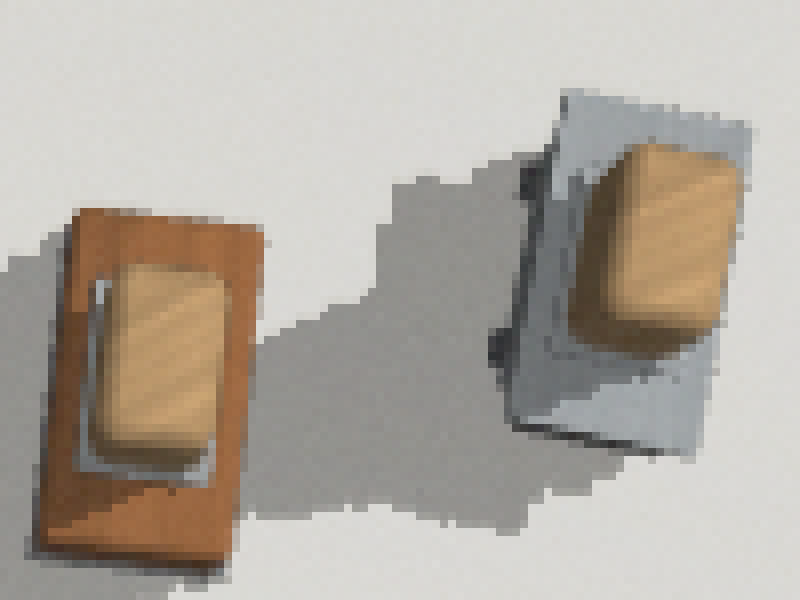

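c1 shows the jig, with base corners at c1 (443,43), (607,255), (190,560) and (28,345), and the panel on the upper side. c2 shows the roller's yoke plate, with corners at (563,90), (752,125), (697,455) and (512,425). The rubbing block is to its left.

```bash
cat > h.py <<'E'
import numpy as np
from bench import optics
def ray(n,px,z,m=None):
    m=m or optics.camera_model(n); f=240/np.tan(np.radians(m["vertical_fov"]/2))
    px=np.atleast_2d(px).astype(float)
    d=np.c_[(px[:,0]-m["cx"])/f,(px[:,1]-m["cy"])/f,np.ones(len(px))]@m["R"]
    c=-m["R"].T@m["t"]; return (c+d*((z-c[2])/d[:,2])[:,None])[:,:2]
def fit(W,L):
    W=np.array(W);L=np.array(L,float);a=W-W.mean(0);b=L-L.mean(0)
    th=np.arctan2((b[:,0]*a[:,1]-b[:,1]*a[:,0]).sum(),(a*b).sum())
    R=np.array([[np.cos(th),-np.sin(th)],[np.sin(th),np.cos(th)]])
    t=W.mean(0)-R@L.mean(0); return t,th,(W-(L@R.T+t))
E
python3 - <<'E'
from h import *
np.set_printoptions(precision=4,suppress=True)
c1=lambda p:np.array(p)/4.8+[178,168]-.4
c2=lambda p:np.array(p)/8+[320,230]-.44
W=ray("top",c1([(443,43),(607,255),(190,560),(28,345)]),.010)
print("jig",*fit(W,[(.066,-.093),(-.034,-.093),(-.034,.093),(.066,.093)]))
W=ray("top",c1([(493,182),(522,225),(180,468),(152,425)]),.028)
print("strip",*fit(W,[(.009,-.0735),(-.009,-.0735),(-.009,.0735),(.009,.0735)]))
W=ray("top",c2([(563,90),(752,125),(697,455),(512,425)]),.04)
print("roller",*fit(W,[(.035,.02),(.035,-.02),(-.035,-.02),(-.035,.02)]))
W=ray("top",c2([(632,143),(743,165),(718,328),(610,316)]),.092)
print("handle",*fit(W,[(.018,.012),(.018,-.012),(-.018,-.012),(-.018,.012)]))
W=ray("top",c2([(75,210),(263,230),(232,560),(38,552)]),.04)
print("block",*fit(W,[(.036,.021),(.036,-.021),(-.036,-.021),(-.036,.021)]))
W=ray("top",c2([(118,265),(230,270),(215,450),(105,445)]),.092);print(W.mean(0))
print(ray("top",[(334,202)],.02), ray("top",[(477,268),(432,240),(440,316)],.06))
E
```

```text
jig [0.5013 0.3343] 0.6748131757111645 [[-0.0013  0.0008]
 [-0.0008  0.0012]
 [ 0.0025 -0.0008]
 [-0.0004 -0.0012]]
strip [0.5013 0.3343] 0.6583562681534744 [[ 0.0002  0.0004]
 [-0.0009  0.0007]
 [ 0.0001 -0.0003]
 [ 0.0006 -0.0008]]
roller [0.4573 0.0839] -0.1578627959907665 [[-0.     -0.0003]
 [-0.0002  0.0002]
 [ 0.0006  0.001 ]
 [-0.0004 -0.0009]]
handle [0.4573 0.0835] -0.1398890814541485 [[-0.0012 -0.001 ]
 [-0.0017  0.0013]
 [ 0.0022  0.0014]
 [ 0.0007 -0.0017]]
block [0.4316 0.1817] -0.07559577035676783 [[-0.0015 -0.0018]
 [-0.0015  0.0014]
 [ 0.0027  0.0015]
 [ 0.0002 -0.0011]]
[0.4319 0.181 ]
[[0.5639 0.1909]] [[ 0.4506 -0.0386]
 [ 0.4944  0.0327]
 [ 0.3732  0.022 ]]
```

Call:
send_rows:
  rows:
    - [17.3, -27.2, 0, 0, 0, 0.011]
    - [17.3, -27.2, 0, 0, 0, 0.011]
    - [17.3, -27.2, 0, 0, 0, 0.011]
    - [17.3, -27.2, 0, 0, 0, 0.011]
    - [17.3, -27.2, 0, 0, 0, 0.011]
    - [17.3, -27.2, 0, 0, 0, 0.011]
    - [17.3, -27.2, 0, 0, 0, 0.011]
    - [17.3, -27.2, 0, 0, 0, 0.011]
  grip: 50

```text
time: 0.77
tool_pos: [0.3184, 0.3007, 0.23]
ee_rot: [-3.141, -0.0, 2.898]
wrist_force: [0.2, -0.3, -0.8]
width: 0.0502
finger_force: 0.0
```

Call:
send_rows:
  rows:
    - [17.3, -27.2, 0, 0, 0, 0.011]
    - [17.3, -27.2, 0, 0, 0, 0.011]
    - [17.3, -27.2, 0, 0, 0, 0.011]
    - [17.3, -27.2, 0, 0, 0, 0.011]
    - [17.3, -27.2, 0, 0, 0, 0.011]
    - [17.3, -27.2, 0, 0, 0, 0.011]
    - [17.3, -27.2, 0, 0, 0, 0.011]
    - [17.3, -27.2, 0, 0, 0, 0.011]

```text
time: 1.43
tool_pos: [0.4568, 0.0831, 0.2301]
ee_rot: [3.142, -0.001, 2.985]
wrist_force: [0.5, 0.6, 0.0]
width: 0.0497
finger_force: 0.0
```

Call:
send_rows:
  rows:
    - [0, 0, 0, 0, 0, 0]
    - [0, 0, 0, 0, 0, 0]
    - [0, 0, 0, 0, 0, 0]
    - [0, 0, 0, 0, 0, 0]

```text
time: 1.77
tool_pos: [0.4559, 0.0856, 0.2304]
ee_rot: [3.141, -0.001, 2.986]
wrist_force: [-0.7, 0.5, 0.6]
width: 0.0499
finger_force: 0.0
```

```bash
python3 - <<'E'
from h import *
from bench import sensors
import cv2
m=optics.camera_model("wrist");a=optics.snapshot("wrist")
cv2.imwrite("pics/w1.png",a[:,:,::-1]);np.save("w1.npy",m,allow_pickle=True)
o=sensors.get_obs();print(o["time"],o["tool_pos"],o["ee_rot"],o["wrist_force"],o["width"],o["joint_positions"])
E
```

```text
1.8167 [0.45589188 0.08571088 0.23048379] [ 3.14122021e+00 -2.24657553e-04  2.98661220e+00] [-0.46984424 -0.82371102 -0.54917796] 0.05031136448892352 [ 6.32267845e-02 -1.06189256e-01  1.56251243e+00  4.14969949e-04
  1.68540817e+00 -1.35254162e+00]
```

View pics/w1.png

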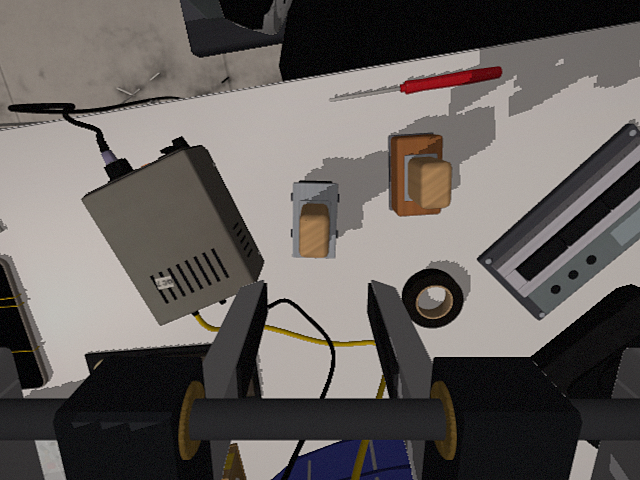

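The wrist view shows the roller at about (315,220), with plate corners near (293,183), (338,182), (336,258) and (293,258). The rubbing block is at (420,175) and the power box is well to the left.

```bash
python3 - <<'E'
from h import *
m=np.load("w1.npy",allow_pickle=True).item()
W=ray("wrist",[(293,183),(338,182),(336.5,258),(292.5,258)],.04,m)
print("roller",*fit(W,[(-.035,-.02),(-.035,.02),(.035,.02),(.035,-.02)]))
W=ray("wrist",[(632,124),(479,261),(541,319)],.010,m)
print("jig",*fit(W,[(-.034,-.093),(-.034,.093),(.066,.093)]), *fit(W,[(-.034,.093),(-.034,-.093),(.066,-.093)]))
print(ray("wrist",[(262,262),(205,147),(388,150)],.06,m))
E
```

```text
roller [0.45798532 0.08318386] -0.16371228517749972 [[ 0.00037639  0.00031188]
 [-0.00085973  0.00021232]
 [ 0.00016831  0.0003095 ]
 [ 0.00031503 -0.00083369]]
jig [0.49002757 0.31654798] -1.8296301125703434 [[ 0.01070434  0.01112044]
 [-0.05630528 -0.08531706]
 [ 0.04560095  0.07419661]] [0.50141578 0.33395383] 0.6708811755191647 [[ 0.00256368 -0.00132182]
 [-0.00027358  0.00032235]
 [-0.0022901   0.00099946]]
[[0.48232539 0.03207663]
 [0.37801825 0.00575819]
 [0.40336012 0.15196063]]
```

Call:
send_rows:
  rows:
    - [1, -1, -25, 0, 0, -0.005]
    - [0, 0, -25, 0, 0, 0]
    - [0, 0, -25, 0, 0, 0]
    - [0, 0, -25, 0, 0, 0]
    - [0, 0, -25, 0, 0, 0]
    - [0, 0, -17, 0, 0, 0]
    - [0, 0, -10, 0, 0, 0]
    - [0, 0, 0, 0, 0, 0]

```text
time: 2.48
tool_pos: [0.4554, 0.0844, 0.0762]
ee_rot: [-3.141, -0.005, 2.982]
wrist_force: [-0.4, 0.4, 0.0]
width: 0.0498
finger_force: 0.0
```

Call:
send_rows:
  rows:
    - [0, 0, 0, 0, 0, 0]
    - [0, 0, 0, 0, 0, 0]
    - [0, 0, 0, 0, 0, 0]
    - [0, 0, 0, 0, 0, 0]
    - [0, 0, 0, 0, 0, 0]
    - [0, 0, 0, 0, 0, 0]
  grip: 10

```text
time: 2.98
tool_pos: [0.4584, 0.0836, 0.0798]
ee_rot: [3.141, 0.002, 2.98]
wrist_force: [-0.6, -0.5, 3.6]
width: 0.0241
finger_force: 30.0
```

```bash
python3 - <<'E'
from h import *
from bench import sensors
import cv2
m=optics.camera_model("wrist");a=optics.snapshot("wrist")
cv2.imwrite("pics/w2.png",a[:,:,::-1]);np.save("w2.npy",m,allow_pickle=True)
o=sensors.get_obs();print({k:np.round(o[k],4) for k in o})
E
```

```text
{'time': np.float64(3.0333), 'joint_positions': array([ 5.8600e-02, -2.0000e-02,  1.7867e+00, -2.0000e-04,  1.3724e+00,
       -1.3504e+00]), 'qvel': array([-0.0011,  0.0014, -0.    , -0.0003,  0.0012, -0.0005]), 'joint_torque': array([  0.1604, -24.9594, -25.9553,   0.1856,  -0.0874,   0.0624]), 'tool_pos': array([0.4584, 0.0835, 0.0798]), 'ee_rot': array([3.1412e+00, 2.4000e-03, 2.9798e+00]), 'wrist_force': array([-0.7435,  0.079 ,  4.9849]), 'wrist_torque': array([-0.1489,  0.0901,  0.0836]), 'finger_force': np.float64(29.9783), 'width': np.float64(0.0239)}
```

View pics/w2.png

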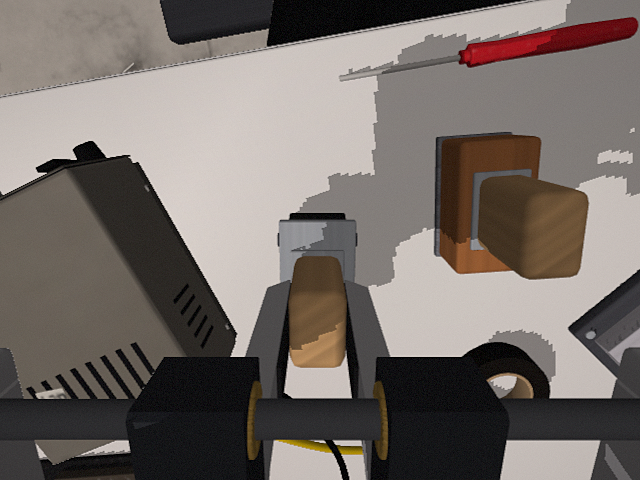

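Call:
send_rows:
  rows:
    - [0, 0, 15, 0, 0, 0]
    - [0, 0, 25, 0, 0, 0]
    - [0, 0, 25, 0, 0, 0]
    - [0, 0, 25, 0, 0, 0]
    - [0, 0, 20, 0, 0, 0]
    - [0, 0, 0, 0, 0, 0]
    - [0, 0, 0, 0, 0, 0]
    - [0, 0, 0, 0, 0, 0]

```text
time: 3.7
tool_pos: [0.4563, 0.0836, 0.186]
ee_rot: [-3.141, -0.004, 2.98]
wrist_force: [-0.3, 0.5, -4.4]
width: 0.0238
finger_force: 30.0
```

Call:
send_rows:
  rows:
    - [7.3, 21.2, 0, 0, 0, -0.0745]
    - [7.3, 21.2, 0, 0, 0, -0.0745]
    - [7.3, 21.2, 0, 0, 0, -0.0745]
    - [7.3, 21.2, 0, 0, 0, -0.0745]
    - [7.3, 21.2, 0, 0, 0, -0.0745]

```text
time: 4.12
tool_pos: [0.4928, 0.1902, 0.1851]
ee_rot: [-3.138, -0.004, 2.603]
wrist_force: [-0.2, 0.1, -5.0]
width: 0.0234
finger_force: 30.0
```

Call:
send_rows:
  rows:
    - [7.3, 21.2, 0, 0, 0, -0.0745]
    - [7.3, 21.2, 0, 0, 0, -0.0745]
    - [7.3, 21.2, 0, 0, 0, -0.0745]
    - [7.3, 21.2, 0, 0, 0, -0.0745]
    - [7.3, 21.2, 0, 0, 0, -0.0745]
    - [0, 0, 0, 0, 0, 0]
    - [0, 0, 0, 0, 0, 0]
    - [0, 0, 0, 0, 0, 0]

```text
time: 4.78
tool_pos: [0.5294, 0.2949, 0.1858]
ee_rot: [-3.137, -0.001, 2.235]
wrist_force: [0.2, -0.4, -4.1]
width: 0.024
finger_force: 30.0
```

```bash
python3 - <<'E'
from h import *
from bench import sensors
import cv2
L=[]
for i in range(4):
    o=sensors.get_obs();L.append(np.r_[o["tool_pos"],o["ee_rot"][2],o["wrist_force"]])
    if i==0: m=optics.camera_model("wrist")
    a=optics.snapshot("wrist") if i==0 else optics.snapshot("top")
    cv2.imwrite(f"pics/j{i}.png",a[:,:,::-1])
np.save("j0.npy",m,allow_pickle=True)
print(np.round(L,4),o["time"],o["width"],o["ee_rot"])
a=cv2.imread("pics/j1.png")[150:290,170:330]
b=cv2.imread("pics/j0.png")
cv2.imwrite("pics/jj.png",np.hstack([cv2.resize(a,None,fx=2.5,fy=2.5),cv2.resize(b,(400,300))[:, :].copy() if 0 else cv2.copyMakeBorder(cv2.resize(b,(400,300)),0,50,0,0,0)]))
E
```

```text
[[ 0.5294  0.2949  0.1858  2.2355  0.2328 -0.4154 -4.1371]
 [ 0.5296  0.2947  0.1865  2.2349  0.3843  0.0936 -3.9946]
 [ 0.5299  0.2946  0.1872  2.2344 -0.5852  0.0537 -5.164 ]
 [ 0.5301  0.2947  0.1877  2.2341 -0.2503 -0.0891 -3.9728]] 4.9333 0.02371590743829521 [-3.14007271e+00 -1.71708496e-04  2.23409755e+00]
```

View pics/j0.png

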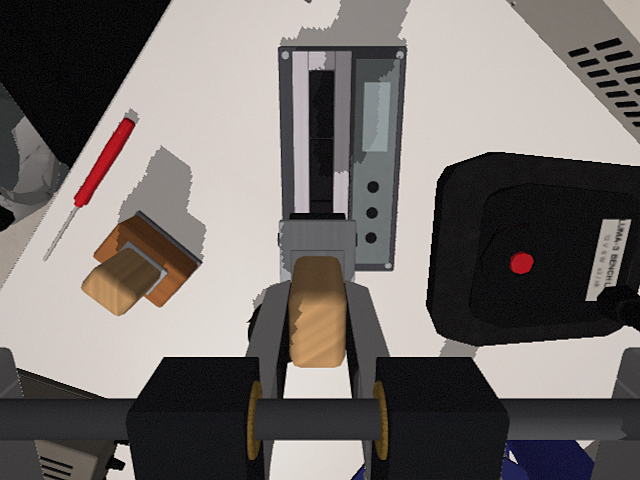

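The roller is over the jig. The strip runs vertically in the image, from (309–333, 70) down to about (305–335, 213) where the roller hides it. The plate's far edge is at (280,221)–(356,221).

```bash
python3 - <<'E'
from h import *
m=np.load("j0.npy",allow_pickle=True).item()
W=ray("wrist",[(279,47),(406,46),(393,270)],.010,m)
print("jig",*fit(W,[(-.034,.093),(.066,.093),(.066,-.093)]))
W=ray("wrist",[(309.5,70),(334,70),(306,205),(333,205)],.028,m)
a=.666;ex=np.array([np.cos(a),np.sin(a)])
print("strip lateral off from (.5013,.3341) at both ends:",(W-[.5013,.3341])@ex)
print("strip top end along y",(W[:2]-[.5013,.3341])@np.array([-np.sin(a),np.cos(a)]))
d=((W[0]+W[1])-(W[2]+W[3]));print("strip yaw",np.arctan2(d[1],d[0])-np.pi/2)
# plate, origin z ~ .187-.0795+.04
P=ray("wrist",[(280,221),(356,221)],.187-.0797+.04,m);print(P,P.mean(0)); d=P[1]-P[0];print(np.arctan2(d[1],d[0]))
E
```

```text
jig [0.50209547 0.3335953 ] 0.6643849581604804 [[ 1.95433112e-03  3.61451047e-05]
 [-3.97647391e-04 -9.97950980e-04]
 [-1.55668373e-03  9.61805875e-04]]
strip lateral off from (.5013,.3341) at both ends: [-0.00823216  0.00984736 -0.01178841  0.01014583]
strip top end along y [0.07246663 0.07243019]
strip yaw 0.6499266127436392
[[0.49250939 0.31124516]
 [0.5228681  0.33508692]] [0.50768875 0.32316604]
0.6657347369340756
```

Call:
send_rows:
  rows:
    - [2, 0, -15, 0, 0, 0]
    - [0, 0, -20, 0, 0, 0]
    - [0, 0, -20, 0, 0, 0]
    - [0, 0, -12, 0, 0, 0]
    - [0, 0, -7, 0, 0, 0]
    - [0, 0, 0, 0, 0, 0]
    - [0, 0, 0, 0, 0, 0]
    - [0, 0, 0, 0, 0, 0]

```text
time: 5.65
tool_pos: [0.5334, 0.2959, 0.1161]
ee_rot: [3.139, 0.001, 2.235]
wrist_force: [-1.0, 0.3, -4.6]
width: 0.0238
finger_force: 30.0
```

Call:
send_rows:
  rows:
    - [0, 0, -1, 0, 0, 0]
    - [0, 0, -1, 0, 0, 0]
    - [0, 0, -1, 0, 0, 0]
    - [0, 0, -1, 0, 0, 0]
    - [0, 0, 0, 0, 0, 0]
    - [0, 0, 0, 0, 0, 0]

```text
time: 6.15
tool_pos: [0.5324, 0.2956, 0.1104]
ee_rot: [-3.141, -0.0, 2.235]
wrist_force: [0.4, 0.8, -4.5]
width: 0.0236
finger_force: 30.0
```

Call:
send_rows:
  rows:
    - [0, 0, -0.5, 0, 0, 0]
    - [0, 0, -0.5, 0, 0, 0]
    - [0, 0, -0.5, 0, 0, 0]
    - [0, 0, -0.5, 0, 0, 0]
    - [0, 0, 0, 0, 0, 0]
    - [0, 0, 0, 0, 0, 0]

```text
time: 6.65
tool_pos: [0.5324, 0.2956, 0.1084]
ee_rot: [-3.142, -0.0, 2.235]
wrist_force: [0.3, -0.9, -4.1]
width: 0.0237
finger_force: 30.0
```

Call:
send_rows:
  rows:
    - [0, 0, -0.5, 0, 0, 0]
    - [0, 0, -0.5, 0, 0, 0]
    - [0, 0, -0.5, 0, 0, 0]
    - [0, 0, -0.5, 0, 0, 0]
    - [0, 0, 0, 0, 0, 0]
    - [0, 0, 0, 0, 0, 0]

```text
time: 7.15
tool_pos: [0.5326, 0.2957, 0.1073]
ee_rot: [3.141, 0.0, 2.235]
wrist_force: [-2.0, -0.9, 0.7]
width: 0.0241
finger_force: 30.0
```

Call:
send_rows:
  rows:
    - [0, 0, -0.5, 0, 0, 0]
    - [0, 0, -0.5, 0, 0, 0]
    - [0, 0, 0, 0, 0, 0]
    - [0, 0, 0, 0, 0, 0]

```text
time: 7.48
tool_pos: [0.5327, 0.2956, 0.1058]
ee_rot: [3.141, 0.0, 2.235]
wrist_force: [-0.6, -0.4, 0.7]
width: 0.024
finger_force: 30.0
```

Call:
send_rows:
  rows:
    - [0, 0, -0.5, 0, 0, 0]
    - [0, 0, -0.5, 0, 0, 0]
    - [0, 0, 0, 0, 0, 0]
    - [0, 0, 0, 0, 0, 0]

```text
time: 7.82
tool_pos: [0.533, 0.2952, 0.1052]
ee_rot: [3.141, 0.001, 2.235]
wrist_force: [-1.6, -3.3, 4.5]
width: 0.0238
finger_force: 30.0
```

Call:
send_rows:
  rows:
    - [0, 0, -0.5, 0, 0, 0]
    - [0, 0, -0.5, 0, 0, 0]
    - [0, 0, 0, 0, 0, 0]
    - [0, 0, 0, 0, 0, 0]
    - [0, 0, 0, 0, 0, 0]

```text
time: 8.23
tool_pos: [0.533, 0.2952, 0.1044]
ee_rot: [3.141, 0.001, 2.235]
wrist_force: [-0.6, -4.2, 6.3]
width: 0.0242
finger_force: 30.0
```

Call:
send_rows:
  rows:
    - [0, 0, -0.5, 0, 0, 0]
    - [0, 0, 0, 0, 0, 0]
    - [0, 0, 0, 0, 0, 0]
    - [0, 0, 0, 0, 0, 0]

```text
time: 8.57
tool_pos: [0.533, 0.2953, 0.1044]
ee_rot: [3.14, 0.001, 2.235]
wrist_force: [-0.0, -4.2, 7.6]
width: 0.0237
finger_force: 30.0
```

Call:
send_rows:
  rows:
    - [0, 0, -0.5, 0, 0, 0]
    - [0, 0, -0.5, 0, 0, 0]
    - [0, 0, -0.5, 0, 0, 0]
    - [0, 0, 0, 0, 0, 0]
    - [0, 0, 0, 0, 0, 0]
    - [0, 0, 0, 0, 0, 0]

```text
time: 9.07
tool_pos: [0.5331, 0.2952, 0.1043]
ee_rot: [3.14, 0.002, 2.235]
wrist_force: [-3.1, -4.3, 12.1]
width: 0.0241
finger_force: 30.0
```

Call:
send_rows:
  rows:
    - [-1.2, 1.6, 0, 0, 0, 0]
    - [-1.8, 2.4, 0, 0, 0, 0]
    - [-1.8, 2.4, 0, 0, 0, 0]
    - [-1.8, 2.4, 0, 0, 0, 0]

```text
time: 9.4
tool_pos: [0.5264, 0.3041, 0.1043]
ee_rot: [3.14, 0.001, 2.234]
wrist_force: [-5.0, -4.4, 11.6]
width: 0.0238
finger_force: 30.0
```

Call:
send_rows:
  rows:
    - [-1.8, 2.4, 0, 0, 0, 0]
    - [-1.8, 2.4, 0, 0, 0, 0]
    - [-1.8, 2.4, 0, 0, 0, 0]
    - [-1.8, 2.4, 0, 0, 0, 0]

```text
time: 9.73
tool_pos: [0.5188, 0.3138, 0.1043]
ee_rot: [3.141, 0.001, 2.235]
wrist_force: [-4.6, -4.7, 11.9]
width: 0.0237
finger_force: 30.0
```

Call:
send_rows:
  rows:
    - [-2.0, 2.3, 0, 0, 0, 0]
    - [-2.0, 2.3, 0, 0, 0, 0]
    - [-2.0, 2.3, 0, 0, 0, 0]
    - [-2.0, 2.3, 0, 0, 0, 0]
    - [-2.0, 2.3, 0, 0, 0, 0]
    - [-2.0, 2.3, 0, 0, 0, 0]

```text
time: 10.23
tool_pos: [0.5073, 0.3282, 0.1042]
ee_rot: [3.139, 0.001, 2.235]
wrist_force: [-2.0, -4.0, 10.6]
width: 0.0236
finger_force: 30.0
```

Call:
send_rows:
  rows:
    - [-1.9, 2.3, 0, 0, 0, 0]
    - [-1.9, 2.3, 0, 0, 0, 0]
    - [-1.9, 2.3, 0, 0, 0, 0]
    - [-1.9, 2.3, 0, 0, 0, 0]
    - [-1.9, 2.3, 0, 0, 0, 0]
    - [-1.9, 2.3, 0, 0, 0, 0]

```text
time: 10.73
tool_pos: [0.4964, 0.3422, 0.1043]
ee_rot: [3.137, 0.001, 2.235]
wrist_force: [-1.1, -2.3, 10.2]
width: 0.0238
finger_force: 30.0
```

Call:
send_rows:
  rows:
    - [-1.8, 2.4, -0.2, 0, 0, 0]
    - [-1.8, 2.4, -0.2, 0, 0, 0]
    - [-1.8, 2.4, -0.2, 0, 0, 0]
    - [-1.8, 2.4, -0.2, 0, 0, 0]
    - [-1.8, 2.4, 0, 0, 0, 0]
    - [-1.8, 2.4, 0, 0, 0, 0]

```text
time: 11.23
tool_pos: [0.4853, 0.3566, 0.1042]
ee_rot: [3.138, 0.001, 2.235]
wrist_force: [-2.3, -4.1, 13.7]
width: 0.024
finger_force: 30.0
```

Call:
send_rows:
  rows:
    - [-1.8, 2.4, 0, 0, 0, 0]
    - [-1.8, 2.4, 0, 0, 0, 0]
    - [-1.8, 2.4, 0, 0, 0, 0]
    - [-1.8, 2.4, 0, 0, 0, 0]
    - [-1.8, 2.4, 0, 0, 0, 0]
    - [-1.8, 2.4, 0, 0, 0, 0]

```text
time: 11.73
tool_pos: [0.4743, 0.3709, 0.1042]
ee_rot: [3.138, 0.001, 2.235]
wrist_force: [-3.1, -4.9, 14.1]
width: 0.0236
finger_force: 30.0
```

Call:
send_rows:
  rows:
    - [-1.3, 1.7, 0, 0, 0, 0]
    - [-1.3, 1.7, 0, 0, 0, 0]
    - [-0.6, 0.8, 0, 0, 0, 0]
    - [0, 0, 0, 0, 0, 0]
    - [0, 0, 0, 0, 0, 0]
    - [0, 0, 0, 0, 0, 0]

```text
time: 12.23
tool_pos: [0.4708, 0.3753, 0.1042]
ee_rot: [3.138, -0.0, 2.235]
wrist_force: [-3.9, -4.1, 13.6]
width: 0.0237
finger_force: 30.0
```

Call:
send_rows:
  rows:
    - [0, 0, 10, 0, 0, 0]
    - [0, 0, 20, 0, 0, 0]
    - [0, 0, 25, 0, 0, 0]
    - [0, 0, 25, 0, 0, 0]
    - [0, 0, 10, 0, 0, 0]

```text
time: 12.65
tool_pos: [0.4712, 0.3758, 0.1929]
ee_rot: [3.137, -0.001, 2.235]
wrist_force: [1.1, 0.8, -3.0]
width: 0.0237
finger_force: 30.0
```

Call:
send_rows:
  rows:
    - [12, -16, 0, 0, 0, 0]
    - [14, -20, 0, 0, 0, 0]
    - [14, -20, 0, 0, 0, 0]
    - [14, -20, 0, 0, 0, 0]
    - [14, -20, 0, 0, 0, 0]
    - [0, 0, 0, 0, 0, 0]
    - [0, 0, 0, 0, 0, 0]
    - [0, 0, 0, 0, 0, 0]

```text
time: 13.32
tool_pos: [0.5378, 0.279, 0.189]
ee_rot: [-3.14, -0.002, 2.235]
wrist_force: [1.0, 0.0, -4.0]
width: 0.0238
finger_force: 30.0
```

```bash
python3 - <<'E'
from h import *
import cv2
from bench import sensors
o=sensors.get_obs();a=optics.snapshot("wrist")[:,:,::-1]
b=optics.snapshot("scene")[:,:,::-1]
cv2.imwrite("pics/k.png",np.hstack([cv2.resize(a[20:270,230:450],None,fx=2,fy=2),cv2.resize(b[160:260,210:350],(350,250),interpolation=3).copy() if 0 else cv2.copyMakeBorder(cv2.resize(b[170:240,215:335],(360,210),interpolation=3),0,290,0,0,0)]))
print(o["tool_pos"],o["ee_rot"],o["wrist_force"],o["time"],o["width"])
E
```

```text
[0.53779359 0.27900302 0.18896356] [-3.13955451e+00 -1.97783195e-03  2.23481488e+00] [ 1.03773233e+00  2.73435602e-03 -3.99954609e+00] 13.3167 0.023765531456880522
```

View pics/k.png

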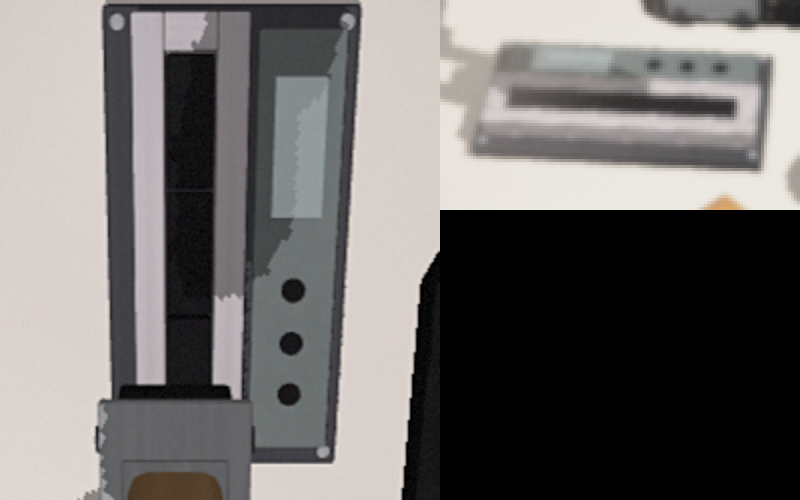

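The strip's three sections now lie level in the rail, and the height stayed at 0.1042–0.1043 m for the whole pass. Next I'll take the roller back to its original clear spot.

Call:
send_rows:
  rows:
    - [-8.1, -19.5, 0, 0, 0, 0.0745]
    - [-8.1, -19.5, 0, 0, 0, 0.0745]
    - [-8.1, -19.5, 0, 0, 0, 0.0745]
    - [-8.1, -19.5, 0, 0, 0, 0.0745]
    - [-8.1, -19.5, 0, 0, 0, 0.0745]

```text
time: 13.83
tool_pos: [0.497, 0.1815, 0.1906]
ee_rot: [3.141, -0.0, 2.613]
wrist_force: [0.5, -0.1, -4.8]
width: 0.024
finger_force: 30.0
```

Call:
send_rows:
  rows:
    - [-8.1, -19.5, 0, 0, 0, 0.0745]
    - [-8.1, -19.5, 0, 0, 0, 0.0745]
    - [-8.1, -19.5, 0, 0, 0, 0.0745]
    - [-8.1, -19.5, 0, 0, 0, 0.0745]
    - [-8.1, -19.5, 0, 0, 0, 0.0745]
    - [0, 0, 0, 0, 0, 0]
    - [0, 0, 0, 0, 0, 0]
    - [0, 0, 0, 0, 0, 0]

```text
time: 14.5
tool_pos: [0.4576, 0.0846, 0.1909]
ee_rot: [3.14, 0.001, 2.98]
wrist_force: [0.5, 0.1, -4.7]
width: 0.024
finger_force: 30.0
```

Call:
send_rows:
  rows:
    - [0, 0, -15, 0, 0, 0]
    - [0, 0, -25, 0, 0, 0]
    - [0, 0, -25, 0, 0, 0]
    - [0, 0, -20, 0, 0, 0]
    - [0, 0, -10, 0, 0, 0]
    - [0, 0, -5, 0, 0, 0]
    - [0, 0, 0, 0, 0, 0]
    - [0, 0, 0, 0, 0, 0]

```text
time: 15.17
tool_pos: [0.4584, 0.0841, 0.0917]
ee_rot: [3.141, 0.002, 2.98]
wrist_force: [0.1, 0.1, -3.7]
width: 0.024
finger_force: 30.0
```

Contact should come at about 0.080.

Call:
send_rows:
  rows:
    - [0, 0, -4, 0, 0, 0]
    - [0, 0, -3, 0, 0, 0]
    - [0, 0, -2, 0, 0, 0]
    - [0, 0, -1, 0, 0, 0]
    - [0, 0, 0, 0, 0, 0]
    - [0, 0, 0, 0, 0, 0]
    - [0, 0, 0, 0, 0, 0]

```text
time: 15.75
tool_pos: [0.4576, 0.0836, 0.0808]
ee_rot: [3.141, 0.0, 2.98]
wrist_force: [0.1, -0.0, -3.8]
width: 0.0237
finger_force: 30.0
```

Call:
send_rows:
  rows:
    - [0, 0, -0.5, 0, 0, 0]
    - [0, 0, -0.5, 0, 0, 0]
    - [0, 0, -0.5, 0, 0, 0]
    - [0, 0, 0, 0, 0, 0]
    - [0, 0, 0, 0, 0, 0]
    - [0, 0, 0, 0, 0, 0]

```text
time: 16.25
tool_pos: [0.458, 0.0836, 0.0799]
ee_rot: [3.141, 0.002, 2.98]
wrist_force: [-0.6, -1.0, 0.3]
width: 0.0242
finger_force: 30.0
```

Standing on the worktop, with its weight carried. Releasing and retreating straight up.

Call:
send_rows:
  rows:
    - [0, 0, 0, 0, 0, 0]
    - [0, 0, 0, 0, 0, 0]
    - [0, 0, 0, 0, 0, 0]
    - [0, 0, 0, 0, 0, 0]
    - [0, 0, 0, 0, 0, 0]
    - [0, 0, 0, 0, 0, 0]
  grip: 50

```text
time: 16.75
tool_pos: [0.4575, 0.0837, 0.0792]
ee_rot: [3.141, 0.0, 2.98]
wrist_force: [-0.6, 0.1, -0.6]
width: 0.05
finger_force: 0.0
```

Call:
send_rows:
  rows:
    - [0, 0, 10, 0, 0, 0]
    - [0, 0, 20, 0, 0, 0]
    - [0, 0, 25, 0, 0, 0]
    - [0, 0, 30, 0, 0, 0]
    - [0, 0, 30, 0, 0, 0]
    - [0, 0, 30, 0, 0, 0]
    - [0, 0, 15, 0, 0, 0]
    - [0, 0, 0, 0, 0, 0]

```text
time: 17.42
tool_pos: [0.4596, 0.0838, 0.2449]
ee_rot: [3.139, 0.01, 2.98]
wrist_force: [0.0, -0.8, 0.3]
width: 0.0499
finger_force: 0.0
```

Call:
send_rows:
  rows:
    - [0, 0, 0, 0, 0, 0]
    - [0, 0, 0, 0, 0, 0]
    - [0, 0, 0, 0, 0, 0]
    - [0, 0, 0, 0, 0, 0]

```text
time: 17.75
tool_pos: [0.4567, 0.0836, 0.2373]
ee_rot: [-3.141, -0.004, 2.98]
wrist_force: [0.5, 0.2, -0.6]
width: 0.0501
finger_force: 0.0
```

```bash
python3 - <<'E'
from h import *
import cv2
a=optics.snapshot("wrist")[:,:,::-1];b=optics.snapshot("scene")[:,:,::-1]
cv2.imwrite("pics/f.png",np.hstack([cv2.resize(a,(400,300)),cv2.resize(b[150:360,210:490],(400,300))]))
E
```

```text
(no output)
```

View pics/f.png

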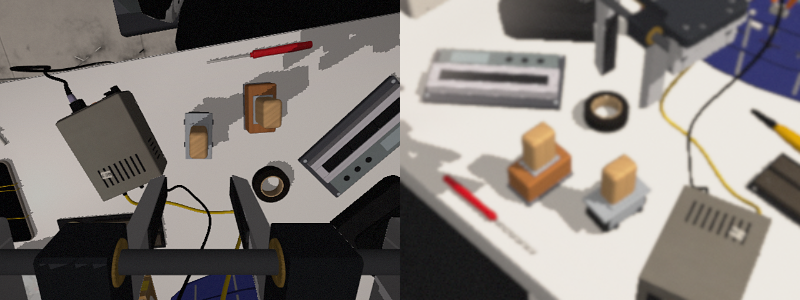

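The roller stands upright on its wheels at (198,137) in the left picture. The rubbing block has not moved and the gripper is clear.

```bash
python3 -c "
from bench import ticket
print(ticket.close_job())"
```

```text
the job is handed in; nothing more can be done
None
```

The strip was rolled down in one continuous pass and looks flush on all three sections, the roller stands upright on its wheels clear of the jig, the rubbing block was not touched, and the job is handed in; no verdict came back.

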